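# Row up the angle block and probe its marked spot

### The job

Stand the loose steel angle block in the empty marked place on the low shelf, so that it makes a neat row with its two neighbours, sloping face the same way as theirs, and let go of it. Then take the sprung probe out of its holder and press its tip gently on the ringed spot of that block, square to the sloping face, with the plunger about half way in. Finish while holding the probe pressed there; leave all else on the bench undisturbed.

Things in the scene. Friction and masses are not known exactly. Their poses are not given: they have to be found in the camera images.
- block: loose angle block off the shelf: steel, about 0.4 kg, 40 mm square, upright sides, top sloping at 25 degrees: 42 mm high at its front (-x), 60.7 mm at its rear (+x). Origin: centre of underside; z up, x from low front to high rear. The neighbours are identical, with only 10 mm between blocks in the row, so grip it by front and rear. A hard press on the slope pushes it out of line.
- spot (a point): centre of the engraved ring (15 mm outside diameter, dot in its middle) in the middle of the loose block's sloping face, 51.3 mm above its underside on its centre line. z axis: outward normal of the face, 25 degrees from vertical, leaning to the block's -x (low) side; y axis as the block's.
- block_front (a point): middle of the loose block's low front top edge: 20 mm to the -x side of its centre line, 42 mm above its underside.
- place: the empty place: thin painted square outline, 46 mm outside, on the shelf's top, 40 mm above the bench. It is the left, middle or right of three places 50 mm apart along its y; the neighbours stand in the others. Origin: its centre; z up, x as the x of the row's blocks (low fronts towards the robot).
- shelf: the low dark steel shelf, fixed: top 40 mm above the bench, 140 mm deep (x), 190 mm wide (y); nothing above it. Origin: centre of its foot, on the bench; the row of three places runs along its y through its middle.
- neighbour_a: one of the two identical angle blocks that stand on the shelf already, loose; origin and axes as for block. Leave in place.
- neighbour_b: the other angle block that stands on the shelf already. Leave in place.
- holder: the probe's holder: fixed aluminium block, 70 x 70 mm and 55 mm high, with a 15 mm square hole straight down through its middle. Origin: centre of its underside; sides along its x and y.
- probe: sprung probe, about 0.1 kg, upright in the holder: black square handle 22 x 22 x 80 mm on a round steel nose 12 mm thick, 30 mm long; a thin plunger stands out 15 mm more. Origin: centre of the handle's lower end (shoulder, resting on the holder's top); z towards the handle's far end; flat sides face x and y. Lift it over 45 mm to clear the holder.
- probe_tip (a point): the rounded tip (3 mm radius) of the probe's plunger, on the probe's axis, 45 mm below the probe's origin when the plunger is out.
- plunger (a joint): how far the plunger is pushed into the probe, in m: 0 fully out, 0.010 fully in; spring 0.5 N per mm, so 0.005 (half way) is 2.5 N.
- wash_bottle: white bottle, 64 mm wide, 150 mm high; bystander.
- beaker: small glass beaker, 60 mm wide, 65 mm high; bystander.
- lens_ring: dark ring, 38 mm wide, 12 mm high, lying on the bench; bystander.
- post_mount: post mount on a flat foot 75 x 30 mm, 107 mm high; bystander.
- screwdriver: screwdriver lying on the bench; bystander.
- calipers: calipers, 200 mm long, lying on the bench near the robot; bystander.
Mind the look-alikes: they are no part of the job. What is shaped like the probe but red or yellow is not meant.

How it is judged:
By the outcome, as a careful person would: the job done as asked, in the order asked, and still so for the second after the job is handed in, while the arm keeps its last pose, push and grip.
It also fails if it takes over 59 s, if anything falls off the work surface, if the arm or the gripper's body presses on something with over 40 N, if the wrist force passes 120 N, or if a joint passes its speed limit or range.

### The arm

A 6-joint arm with a two-finger parallel gripper is mounted at the origin on the work surface. World frame = base frame: x ahead of the robot, y to its left, z up, the work surface at z = 0. Lengths are in m, angles in rad, forces in N, time in s.
With the tool pointing down it reaches from about 0.25 to 0.775 m from the base axis. Payload 8.9 kg.
Tool frame: the origin (TCP) lies on the mounting face of the last link; the fingertips stand 173 mm ahead of it and the grasp point (between the pads) lies 155 mm ahead of it; z points along the fingers, y is the line along which they close (so a half turn about z gives the same grasp; the last joint's range is limited). The gripper opens to 85 mm and grips with 20 to 120 N. Pads are 22 mm wide; open, the fingers measure 114 mm over their backs; the gripper's body (76 mm by 85 mm) begins 54 mm behind the grasp point. The pads swing forward as they close: fully open they stand 13 mm farther back than shut.
Start: joints at [1.01, 0.291, -0.153, 1.127, 0, 1.431], TCP at [0.215, 0.479, 0.405] pointing down, gripper open.
Joint ranges: [-2.52, 2.52], [-0.91, 1.74], [-1.3, 1.37], [-1.96, 2.02], [-1.52, 1.47], [-3.14, 3.14]. Speed limits (rad/s): [2.22, 2.22, 2.79, 3.14, 3.14, 3.14].

### API

Orientations are given as a 3x3 rotation matrix whose columns are the frame's x, y, z axes.
In Python, from rig import r, imaging gives the robot as it stands.
- The arm moves only by the tool play_rows, never from a script. Its argument "series" is a list of rows, each an object of numbers: "tx", "ty", "tz": the shift along the world's x, y, z in cm; "turn": the turn about the world's z in rad. A call has 1 to 8 rows; each row is the pose to reach, as a shift and turn from the pose commanded when the call began; what a row does not reach only later rows make up. A row lasts 1/8 s, in which the tool goes at most 62.5 mm and 10.7 degrees, less where a joint would pass 70% of its speed; a pose out of reach is approached as far as the arm can. A call with a gripper value outside its range is refused whole. "claw" is the closure, from -1 (fully open) to 1 (shut), set as the call begins (left out, the last holds). The fingers move at their own pace and stop on an object; "squeeze" is the grip in N (left out, the last holds). Time passes only in rows, so rows that repeat a pose let the fingers close. It gives the time, the measured TCP pose, the force, the opening and the grip force at its end, in the units of the state.
- r.observe(): the state, without advancing time (a new reading comes with each control period).
- imaging.grab_frame(name): name is "scene" or "top"; returns a dict with "color" (400x640x3 uint8, red, green, blue), "z_map" (400x640 float32, m along the optical axis (not along the pixel's ray), 0 where there is no reading), "vertical_fov" (degrees; the focal length in pixels is half the picture's height over the tangent of half this angle, whatever the lens; pixels are square), "cx", "cy" (the principal point, pixels), "R" (3x3) and "t" (3): a world point X has camera coordinates R X + t. Camera axes: x right, y down, z forward; pixel columns grow to the right and rows downward; lengths in m; the calibration is good to about 2 mm. A picture is of the moment at which its call begins.
- r.job_done(): hands the job in; it is judged then, once.
The state is a dict: "time_s": time; "q": joint angles; "qd": joint speeds; "effort": joint torques, N m; "position": TCP position; "orientation": TCP orientation; "ft_force": force on the tool from outside, world axes, zero at the start; "ft_torque": the same for the moment, N m; "gripper_width": finger opening in m; "finger_force": force on a finger pad.
Only numpy, scipy, OpenCV 4.12 (cv2) and the standard library are available. Lean on these libraries where they do the work, as an engineer would, in place of code of your own. Each camera call takes 0.05 s, during which the arm holds its last target. There are 200 camera calls.

## Working session

There is one attempt and no reset: what is moved stays moved. The work goes in short steps, Python scripts to look and compute and a tool call to move; the robot and the scene stay as the last step left them, time stands still between calls to the robot, and variables do not carry over. Pictures are saved under pics/ and viewed, at most 10 in all, crops included, and the job is handed in when it is done.

Besides the shell and the picture viewer there is one more tool, called after ">>>" as name(argument=value, ...), one argument or row to a line, values as JSON. play_rows: Moves the arm, as the interface text tells. Its arguments: {"type":"object","properties":{"series":{"type":"array","items":{"type":"object","properties":{"tx":{"type":"number"},"ty":{"type":"number"},"tz":{"type":"number"},"turn":{"type":"number"}}}},"claw":{"type":"number"},"squeeze":{"type":"number"}},"required":["series"]}

```bash
mkdir -p pics; ls; cat > h.py <<'E'
import numpy as np, cv2
from rig import r, imaging
def grab(n):
    f=imaging.grab_frame(n); h=f['color'].shape[0]
    f['f']=h/2/np.tan(np.radians(f['vertical_fov'])/2); return f
def cloud(f):
    z=f['z_map']; v,u=np.mgrid[:z.shape[0],:z.shape[1]]
    c=np.stack([(u-f['cx'])/f['f']*z,(v-f['cy'])/f['f']*z,z],-1)
    P=(c-f['t'])@f['R']; P[z==0]=np.nan; return P
def proj(f,X):
    c=np.asarray(X)@f['R'].T+f['t']; return c[...,:2]/c[...,2:]*f['f']+[f['cx'],f['cy']]
def save(n,f,box=None,k=1):
    im=f['color'][...,::-1]
    if box: u0,v0,u1,v1=box; im=im[v0:v1,u0:u1]
    cv2.imwrite('pics/'+n,cv2.resize(im,None,fx=k,fy=k,interpolation=cv2.INTER_CUBIC))
E
python3 - <<'E'
from h import *
for n in('scene','top'):
    f=grab(n); save(n+'0.png',f); print(n,f['f'],-f['R'].T@f['t'],f['R'][2])
print(r.observe())
E
```

```text
pics
scene 433.42992718394476 [1.09905413 0.00148732 0.95790517] [-0.56102618  0.01319457 -0.8276929 ]
top 483.74207591748973 [0.31385447 0.02161335 1.33550298] [ 0.14137538  0.0045027  -0.98994582]
{'time_s': 0.1, 'q': array([ 1.00969148e+00,  2.91187080e-01, -1.54060810e-01,  1.12671911e+00,
       -1.57976976e-06,  1.43148719e+00]), 'qd': array([-0.00039097, -0.00018611,  0.00039469,  0.00073125,  0.00049795,
       -0.00032205]), 'effort': array([ 1.76089707e-03, -5.37977171e+01,  3.31918144e+01,  9.30632232e-03,
       -1.42109711e-04,  1.72739067e-05]), 'position': array([0.21482608, 0.47881141, 0.40420506]), 'orientation': array([[-9.12355200e-01,  4.09399075e-01, -6.21603502e-04],
       [ 4.09399515e-01,  9.12354675e-01, -9.92012032e-04],
       [ 1.60994052e-04, -1.15955151e-03, -9.99999315e-01]]), 'ft_force': array([ 0.10404326,  0.48093761, -0.22015954]), 'ft_torque': array([-0.03181546,  0.02317855,  0.04202482]), 'finger_force': 0.0, 'gripper_width': 0.08540143217924129}
```

View pics/scene0.png

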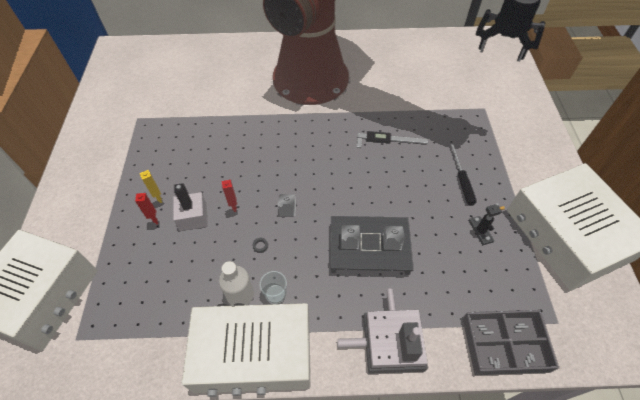

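View pics/top0.png

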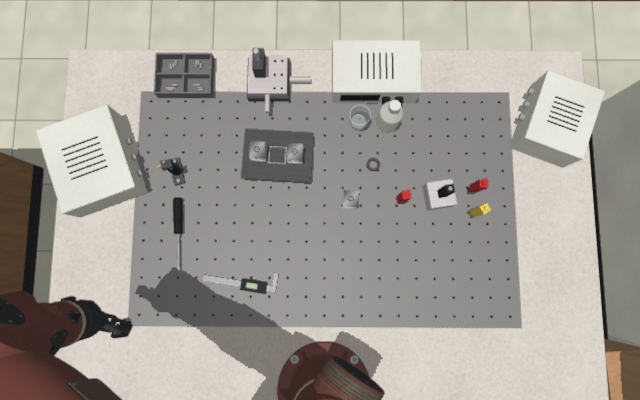

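The scene shows the loose block at scene (286,204) / top (351,199). The shelf is at top (278,155), with the empty place in its middle at (277,155) and neighbours at (258,151) and (295,153). For the probe there are several candidates: black in its holder at top (445,190), red at (405,196) and (480,185), yellow at (481,210). The black one in the aluminium holder fits. I'll confirm it in a crop and take depth numbers.

```bash
python3 - <<'E'
from h import *
f=grab('top'); g=grab('scene')
a=cv2.resize(f['color'][120:225,235:500],None,fx=3,fy=3,interpolation=cv2.INTER_CUBIC)
b=cv2.resize(g['color'][160:280,130:420],None,fx=2.74,fy=2.74,interpolation=cv2.INTER_CUBIC)
c=np.vstack([a,cv2.resize(b,(795,285))]); cv2.imwrite('pics/zoom.png',c[...,::-1])
P=cloud(f)
def rep(n,m):
    p=P[m]; uv=np.argwhere(m)[:,::-1]
    print(n,len(p),'mean',p.mean(0).round(4),'z',np.nanpercentile(p[:,2],[5,50,95]).round(4),end=' ')
    # hull-rectangle
    (cx,cy),s,ang=cv2.minAreaRect((p[:,:2]*1000).astype(np.float32)); print('rect',round(cx,1),round(cy,1),np.round(s,1),round(ang,2))
v,u=np.mgrid[:400,:640]
def box(u0,v0,u1,v1): return (u>=u0)&(u<u1)&(v>=v0)&(v<v1)&np.isfinite(P[...,2])
z=P[...,2]
print('bench z',np.nanmedian(z[box(300,220,400,260)]))
rep('block',box(335,180,370,218)&(z>.03))
rep('shelf',box(230,120,325,192)&(z>.03)&(z<.05))
rep('shelf+',box(230,120,325,192)&(z>.03))
rep('nbL',box(240,130,276,170)&(z>.07))
rep('nbR',box(277,130,315,175)&(z>.07))
rep('holder',box(415,170,470,220)&(z>.045)&(z<.065))
rep('probe',box(415,165,470,220)&(z>.115))
E
```

```text
bench z 0.00013965957751174883
block 253 mean [ 0.5025 -0.0693  0.0502] z [0.0356 0.0506 0.0609] rect 502.9 -70.1 [40. 41.] 87.57
shelf 2844 mean [0.6214 0.129  0.0398] z [0.0353 0.0397 0.0442] rect 624.7 130.0 [190.3 141.7] 86.5
shelf+ 3458 mean [0.6215 0.129  0.0481] z [0.0356 0.0406 0.0941] rect 624.7 130.0 [190.3 141.7] 86.5
nbL 269 mean [0.6268 0.1784 0.0902] z [0.0779 0.0908 0.1005] rect 627.1 178.8 [40.4 41. ] 83.67
nbR 271 mean [0.6207 0.0795 0.0903] z [0.0795 0.0908 0.1004] rect 621.4 80.0 [40.2 40.9] 87.8
holder 540 mean [ 0.5141 -0.3084  0.0548] z [0.0499 0.0548 0.0593] rect 516.9 -313.2 [70.7 72. ] 9.23
probe 97 mean [ 0.5157 -0.3112  0.1329] z [0.1192 0.1347 0.1398] rect 516.7 -313.1 [22.8 23.1] 11.49
```

View pics/zoom.png

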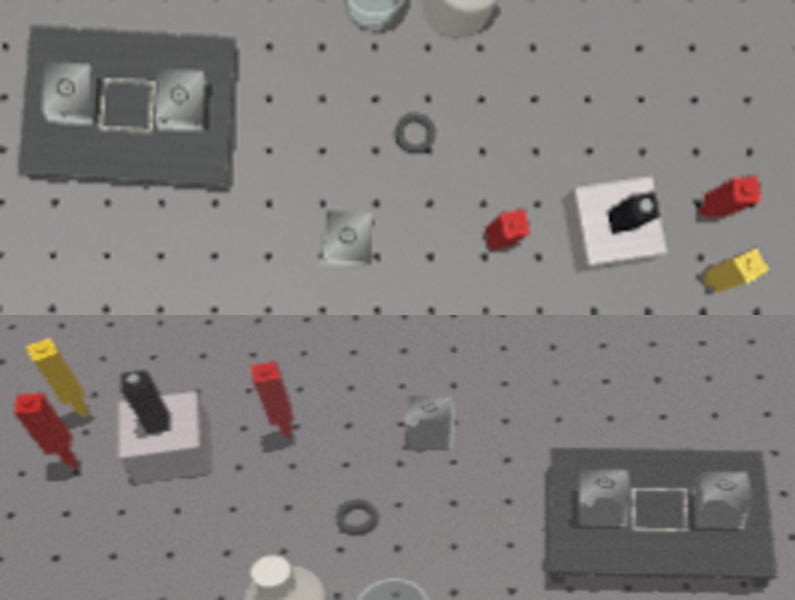

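The crop confirms it: black probe in the aluminium holder, zoom (635,212), while red and yellow stand outside. The loose block is at zoom (348,237) and the empty outline at (127,104) between the neighbours. Next I need the slope directions.

```bash
python3 - <<'E'
from h import *
from scipy.optimize import minimize
def top(P,c,zb):
    # fit block pose (x,y,yaw): points within slope region
    d=np.abs(P-[c[0],c[1],zb+.05]); m=(d[...,0]<.035)&(d[...,1]<.035)&(d[...,2]<.022)
    p=P[m]; return p
Ps={n:cloud(grab(n)) for n in('top','scene')}
for name,c,zb in(('block',(.5029,-.0701),0),('nbL',(.627,.1788),.04),('nbR',(.6214,.08),.04)):
  for n,P in Ps.items():
    p=top(P,c,zb)
    best=None
    q=p
    # robust plane by RANSAC-lite
    rng=np.random.default_rng(0);bi=0
    for _ in range(400):
        s=p[rng.choice(len(p),3,False)]; nn=np.cross(s[1]-s[0],s[2]-s[0]); l=np.linalg.norm(nn)
        if l<1e-5: continue
        nn/=l
        if abs(nn[2])<.8: continue
        k=np.abs((p-s[0])@nn)<.003
        if k.sum()>bi: bi=k.sum();q=p[k]
    A=np.c_[q[:,:2]-c,np.ones(len(q))]; a=np.linalg.lstsq(A,q[:,2],rcond=None)[0]
    r_=cv2.minAreaRect((q[:,:2]*1000).astype(np.float32))
    print(name,n,len(q),'gradyaw',np.degrees(np.arctan2(a[1],a[0])).round(1),'slope',np.degrees(np.arctan(np.hypot(*a[:2]))).round(1),'zmid',a[2].round(4),'rect',np.round(r_[0],1),np.round(r_[1],1),round(r_[2],1))
f=grab('top');P=Ps['top'];m=(np.abs(P[...,0]-.517)<.06)&(np.abs(P[...,1]+.313)<.06)&(np.abs(P[...,2]-.055)<.007)
for n,P in Ps.items():
  for nm,z0,dz,w in(('holder',.055,.007,.06),('probetop',.135,.008,.02)):
    m=(np.abs(P[...,0]-.517)<w)&(np.abs(P[...,1]+.313)<w)&(np.abs(P[...,2]-z0)<dz)
    r_=cv2.minAreaRect((P[m][:,:2]*1000).astype(np.float32)); print(nm,n,m.sum(),np.round(r_[0],1),np.round(r_[1],1),round(r_[2],1))
E
```

```text
block top 185 gradyaw 1.2 slope 28.3 zmid 0.0504 rect [502.8 -70.4] [39.6 40.1] 85.7
block scene 167 gradyaw -3.1 slope 24.8 zmid 0.0514 rect [502.4 -66.9] [39.8 43. ] 88.6
nbL top 198 gradyaw -2.1 slope 24.6 zmid 0.0911 rect [627.2 178.9] [37.7 40.6] 87.5
nbL scene 219 gradyaw -1.3 slope 24.7 zmid 0.0914 rect [627.6 182.6] [40.  41.6] 87.2
nbR top 200 gradyaw -6.8 slope 27.0 zmid 0.0907 rect [621.5  79.9] [39.9 39.5] 88.8
nbR scene 216 gradyaw -4.5 slope 24.4 zmid 0.0915 rect [621.   83.2] [39.5 41.7] 85.8
holder top 532 [ 517.1 -313.1] [70.9 70.8] 8.9
probetop top 83 [ 516.9 -312.7] [21.9 22.6] 9.6
holder scene 571 [ 517.1 -309.1] [72.6 69.9] 8.0
probetop scene 94 [ 517.1 -308.8] [24.3 21.7] 5.8
```

>>> play_rows(
  series=[
    {"tx": 28.8,"ty": -54.7,"tz": -8,"turn": -1.21},
    {"tx": 28.8,"ty": -54.7,"tz": -8,"turn": -1.21},
    {"tx": 28.8,"ty": -54.7,"tz": -8,"turn": -1.21},
    {"tx": 28.8,"ty": -54.7,"tz": -8,"turn": -1.21},
    {"tx": 28.8,"ty": -54.7,"tz": -8,"turn": -1.21},
    {"tx": 28.8,"ty": -54.7,"tz": -8,"turn": -1.21},
    {"tx": 28.8,"ty": -54.7,"tz": -8,"turn": -1.21},
    {"tx": 28.8,"ty": -54.7,"tz": -8,"turn": -1.21},
  ],
  claw=-1,
  squeeze=40,
)

```text
time_s: 1.35
position: [0.4466, 0.0382, 0.3406]
orientation: [[0.062, 0.998, 0.001], [0.998, -0.062, 0.0], [0.0, 0.001, -1.0]]
ft_force: [1.2, 1.4, 0.2]
gripper_width: 0.0852
finger_force: 0.0
```

>>> play_rows(
  series=[
    {"tx": 5.6,"ty": -10.6,"tz": -6},
    {"tx": 5.6,"ty": -10.6,"tz": -6},
    {"tx": 5.6,"ty": -10.6,"tz": -6},
    {"tx": 5.6,"ty": -10.6,"tz": -6},
    {"tx": 5.6,"ty": -10.6,"tz": -6},
  ],
)

```text
invalid input at $.series[0]: expected keys tx, ty, tz, turn
```

>>> play_rows(
  series=[
    {"tx": 5.6,"ty": -10.6,"tz": -6,"turn": 0},
    {"tx": 5.6,"ty": -10.6,"tz": -6,"turn": 0},
    {"tx": 5.6,"ty": -10.6,"tz": -6,"turn": 0},
    {"tx": 5.6,"ty": -10.6,"tz": -6,"turn": 0},
    {"tx": 5.6,"ty": -10.6,"tz": -6,"turn": 0},
  ],
)

```text
time_s: 1.98
position: [0.5016, -0.0648, 0.2812]
orientation: [[0.06, 0.998, 0.0], [0.998, -0.06, 0.0], [0.0, 0.0, -1.0]]
ft_force: [0.5, -0.1, 0.4]
gripper_width: 0.0853
finger_force: 0.0
```

>>> play_rows(
  series=[
    {"tx": 0.1,"ty": -0.4,"tz": -5,"turn": 0},
    {"tx": 0.1,"ty": -0.4,"tz": -8,"turn": 0},
    {"tx": 0.1,"ty": -0.4,"tz": -9.9,"turn": 0},
    {"tx": 0.1,"ty": -0.4,"tz": -9.9,"turn": 0},
    {"tx": 0.1,"ty": -0.4,"tz": -9.9,"turn": 0},
  ],
)

```text
time_s: 2.6
position: [0.5033, -0.0693, 0.1828]
orientation: [[0.06, 0.998, 0.002], [0.998, -0.06, -0.0], [-0.0, 0.002, -1.0]]
ft_force: [0.0, -0.0, -1.2]
gripper_width: 0.0855
finger_force: 0.0
```

```bash
python3 - <<'E'
from h import *
g=grab('scene'); save('grip1.png',g,(220,100,420,240),4)
o=r.observe(); print(o['position'],o['ft_force'])
E
```

```text
[ 0.50347644 -0.06943771  0.18284295] [-0.12898491 -0.40079341  0.71624894]
```

View pics/grip1.png

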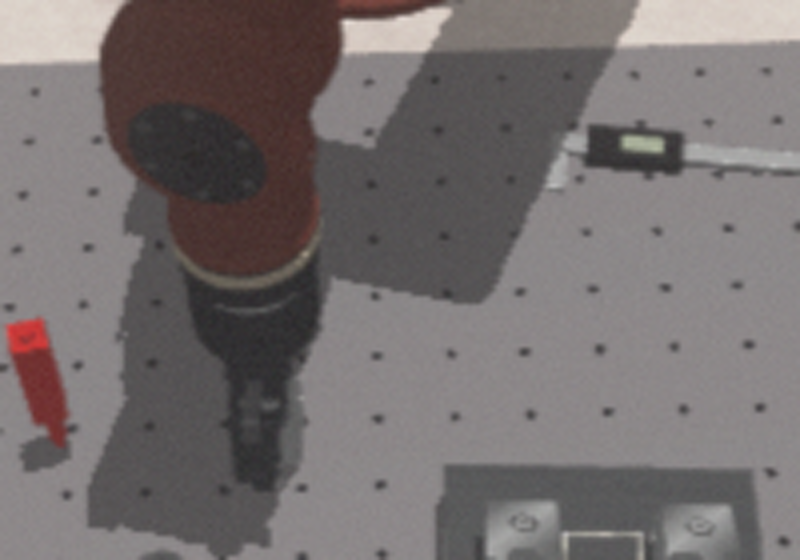

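The fingers are around the block (hidden behind the gripper at crop (262,440)) with no contact. Closing.

>>> play_rows(
  series=[
    {"tx": 0,"ty": 0,"tz": 0,"turn": 0},
    {"tx": 0,"ty": 0,"tz": 0,"turn": 0},
    {"tx": 0,"ty": 0,"tz": 0,"turn": 0},
    {"tx": 0,"ty": 0,"tz": 0,"turn": 0},
    {"tx": 0,"ty": 0,"tz": 0,"turn": 0},
    {"tx": 0,"ty": 0,"tz": 0,"turn": 0},
  ],
  claw=1,
  squeeze=40,
)

```text
time_s: 3.4
position: [0.503, -0.0698, 0.1819]
orientation: [[0.061, 0.998, 0.0], [0.998, -0.061, -0.0], [-0.0, 0.0, -1.0]]
ft_force: [-1.2, 0.1, 6.6]
gripper_width: 0.0396
finger_force: 40.3
```

>>> play_rows(
  series=[
    {"tx": 0,"ty": 0,"tz": 2,"turn": 0},
    {"tx": 0,"ty": 0,"tz": 7,"turn": 0},
    {"tx": 0,"ty": 0,"tz": 12,"turn": 0},
    {"tx": 3,"ty": 5,"tz": 12,"turn": 0},
    {"tx": 6.1,"ty": 10,"tz": 12,"turn": 0},
    {"tx": 9.1,"ty": 15,"tz": 12,"turn": 0},
    {"tx": 12.2,"ty": 20,"tz": 12,"turn": 0},
    {"tx": 12.2,"ty": 20,"tz": 12,"turn": 0},
  ],
)

```text
time_s: 4.4
position: [0.626, 0.1337, 0.3004]
orientation: [[0.057, 0.998, -0.0], [0.998, -0.057, 0.001], [0.001, -0.0, -1.0]]
ft_force: [-0.0, -0.2, -3.1]
gripper_width: 0.0398
finger_force: 41.8
```

>>> play_rows(
  series=[
    {"tx": 0,"ty": 0,"tz": -3,"turn": 0},
    {"tx": 0,"ty": 0,"tz": -3,"turn": 0},
    {"tx": 0,"ty": 0,"tz": -3,"turn": 0},
  ],
)

```text
time_s: 4.78
position: [0.6249, 0.1297, 0.2721]
orientation: [[0.062, 0.998, -0.0], [0.998, -0.062, -0.0], [-0.0, -0.0, -1.0]]
ft_force: [0.3, -0.5, -2.7]
gripper_width: 0.0394
finger_force: 41.6
```

```bash
python3 - <<'E'
from h import *
g=grab('scene'); save('over.png',g,(290,140,450,290),5) if 0 else save('over.png',g,(300,150,440,255),5)
o=r.observe(); print(o['position'],o['ft_force'])
E
```

```text
[0.62515744 0.12977295 0.27252351] [ 0.03348397 -0.2140088  -3.67510129]
```

View pics/over.png

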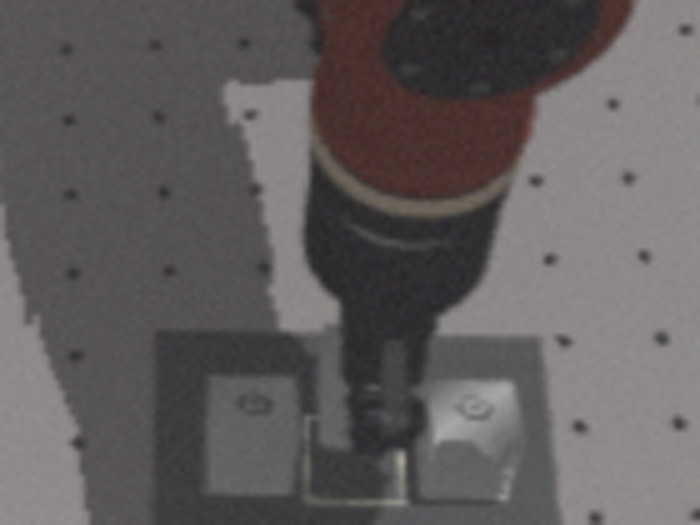

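```bash
python3 - <<'E'
from h import *
np.set_printoptions(suppress=True,linewidth=200)
for n in('scene','top'):
    g=grab(n);P=cloud(g);p=P.reshape(-1,3)
    yaw=np.radians(-3.5);R=np.array([[np.cos(yaw),-np.sin(yaw)],[np.sin(yaw),np.cos(yaw)]])
    cen={'scene':(.6243,.1329),'top':(.6244,.1294)}[n]
    l=(p[:,:2]-cen)@R
    if n=='scene':
      m=(np.abs(l[:,0])<.04)&(np.abs(l[:,1])<.03)&(p[:,2]>.075)&(p[:,2]<.16)
      L=np.c_[l[m],p[m][:,2]]*1000
      for lo in range(-30,30,4):
        k=(L[:,1]>=lo)&(L[:,1]<lo+4)
        if k.sum(): print(lo,k.sum(),'x',np.percentile(L[k,0],[5,50,95]).round(0),'z',np.percentile(L[k,2],[5,50,95]).round(0))
      print('ymin',np.percentile(L[:,1],[0,1,2,5]).round(1))
E
```

```text
-30 1 x [-13. -13. -13.] z [85. 85. 85.]
-22 64 x [-15.  10.  21.] z [ 98. 127. 149.]
-18 43 x [-13.  20.  22.] z [ 97. 135. 150.]
-14 36 x [12. 24. 34.] z [ 96. 129. 154.]
-10 4 x [27. 28. 34.] z [109. 118. 125.]
-6 6 x [21. 25. 35.] z [112. 147. 150.]
-2 4 x [22. 29. 34.] z [109. 131. 149.]
2 1 x [35. 35. 35.] z [114. 114. 114.]
6 1 x [34. 34. 34.] z [112. 112. 112.]
14 4 x [20. 21. 22.] z [141. 145. 149.]
18 1 x [21. 21. 21.] z [143. 143. 143.]
26 4 x [-9. 15. 18.] z [84. 89. 90.]
ymin [-30.  -20.8 -20.7 -20.7]
```

>>> play_rows(
  series=[
    {"tx": 0,"ty": 0.05,"tz": -2,"turn": 0},
    {"tx": 0,"ty": 0.05,"tz": -3.5,"turn": 0},
    {"tx": 0,"ty": 0.05,"tz": -4.5,"turn": 0},
    {"tx": 0,"ty": 0.05,"tz": -4.8,"turn": 0},
    {"tx": 0,"ty": 0.05,"tz": -4.9,"turn": 0},
    {"tx": 0,"ty": 0.05,"tz": -4.9,"turn": 0},
    {"tx": 0,"ty": 0.05,"tz": -4.9,"turn": 0},
  ],
)

```text
time_s: 5.8
position: [0.6251, 0.1307, 0.223]
orientation: [[0.061, 0.998, 0.001], [0.998, -0.061, 0.0], [0.0, 0.001, -1.0]]
ft_force: [-0.3, -0.0, -3.3]
gripper_width: 0.0397
finger_force: 41.9
```

>>> play_rows(
  series=[
    {"tx": 0,"ty": 0,"tz": -0.1,"turn": 0},
    {"tx": 0,"ty": 0,"tz": -0.15,"turn": 0},
    {"tx": 0,"ty": 0,"tz": -0.15,"turn": 0},
  ],
)

```text
time_s: 6.18
position: [0.6251, 0.1308, 0.222]
orientation: [[0.061, 0.998, 0.001], [0.998, -0.061, 0.0], [0.0, 0.001, -1.0]]
ft_force: [-1.7, 0.2, 5.5]
gripper_width: 0.0401
finger_force: 43.1
```

Contact (force went from −3.3 to +5.5 N). Releasing and rising.

>>> play_rows(
  series=[
    {"tx": 0,"ty": 0,"tz": 0,"turn": 0},
    {"tx": 0,"ty": 0,"tz": 0,"turn": 0},
    {"tx": 0,"ty": 0,"tz": 0,"turn": 0},
    {"tx": 0,"ty": 0,"tz": 0,"turn": 0},
    {"tx": 0,"ty": 0,"tz": 4,"turn": 0},
    {"tx": 0,"ty": 0,"tz": 9,"turn": 0},
    {"tx": 0,"ty": 0,"tz": 15,"turn": 0},
    {"tx": -3,"ty": -5,"tz": 18,"turn": 0},
  ],
  claw=-1,
)

```text
time_s: 7.18
position: [0.5977, 0.0844, 0.403]
orientation: [[0.058, 0.998, 0.006], [0.998, -0.058, 0.001], [0.001, 0.006, -1.0]]
ft_force: [1.0, -1.2, -0.5]
gripper_width: 0.0856
finger_force: 0.0
```

>>> play_rows(
  series=[
    {"tx": -4,"ty": -5,"tz": 0,"turn": 0},
    {"tx": -7,"ty": -10,"tz": 0,"turn": 0},
    {"tx": -10,"ty": -15,"tz": 0,"turn": 0},
    {"tx": -11,"ty": -20,"tz": 0,"turn": 0},
    {"tx": -11,"ty": -25,"tz": 0,"turn": 0},
    {"tx": -11,"ty": -30,"tz": 0,"turn": 0},
    {"tx": -11,"ty": -30,"tz": 0,"turn": 0},
  ],
)

```text
time_s: 8.05
position: [0.4861, -0.2199, 0.3994]
orientation: [[0.065, 0.998, 0.0], [0.998, -0.065, -0.001], [-0.001, 0.0, -1.0]]
ft_force: [0.7, 0.1, -0.6]
gripper_width: 0.0855
finger_force: 0.0
```

```bash
python3 - <<'E'
from h import *
f=grab('top'); save('placed.png',f,(230,115,350,205),6)
P=cloud(f);p=P.reshape(-1,3)
def rect(c,z0):
    m=(np.abs(p[:,0]-c[0])<.027)&(np.abs(p[:,1]-c[1])<.0245)&(p[:,2]>z0)&(p[:,2]<.11)
    q=cv2.minAreaRect((p[m][:,:2]*1000).astype(np.float32)); print(m.sum(),np.round(q[0],1),np.round(q[1],1),round(q[2],1))
for c in((.6271,.1788),(.6243,.1294),(.6214,.08)): rect(c,.07)
for n in('scene','top'):
  P=cloud(grab(n))
  for nm,z0,dz,w in(('holder',.055,.007,.06),('probetop',.135,.008,.02)):
    m=(np.abs(P[...,0]-.517)<w)&(np.abs(P[...,1]+.313)<w)&(np.abs(P[...,2]-z0)<dz)
    if m.sum()>10: q=cv2.minAreaRect((P[m][:,:2]*1000).astype(np.float32)); print(nm,n,m.sum(),np.round(q[0],1),np.round(q[1],1),round(q[2],1))
o=r.observe();print(o['position'],o['q'])
E
```

```text
273 [627.1 179.4] [40.3 40.7] 85.6
275 [626.2 129.9] [40.9 41.4] 87.0
270 [621.3  80. ] [40.  41.4] 88.4
holder scene 573 [ 516.2 -309.4] [73.7 69.5] 9.0
probetop scene 95 [ 517.3 -309.4] [24.5 21.7] 7.1
[ 0.48623927 -0.21644662  0.39954605] [-5.56299689e-01  3.07597592e-01 -1.43520116e-01  1.12019454e+00
  3.16915915e-04  1.07549058e+00]
```

View pics/placed.png

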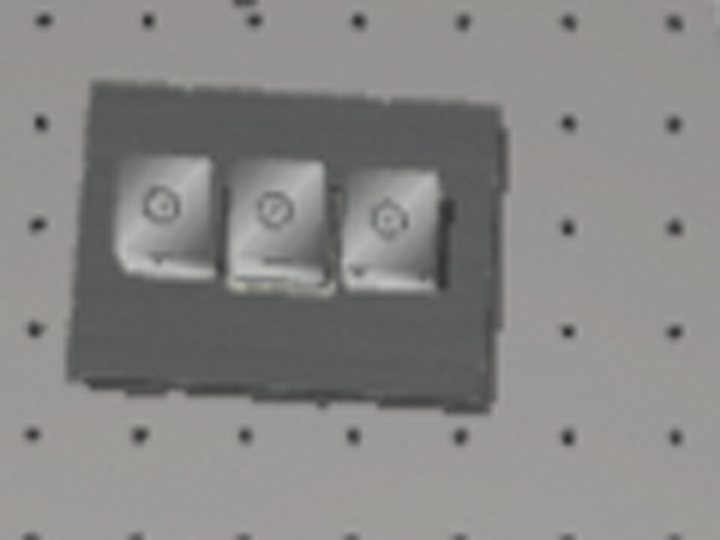

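The block stands in the row, facing the right way. Its ring at crop (275,209) is about 4 px above the line of its neighbours' rings (161,207)/(389,219), so it sits about 1.8 mm too far back. I'll nudge it by regripping 1.8 mm forward.

>>> play_rows(
  series=[
    {"tx": 2,"ty": 5,"tz": 0,"turn": 0},
    {"tx": 4,"ty": 10,"tz": 0,"turn": 0},
    {"tx": 6,"ty": 15,"tz": 0,"turn": 0},
    {"tx": 8,"ty": 20,"tz": 0,"turn": 0},
    {"tx": 10,"ty": 25,"tz": 0,"turn": 0},
    {"tx": 12,"ty": 30,"tz": 0,"turn": 0},
    {"tx": 13.7,"ty": 34.7,"tz": -5,"turn": 0},
    {"tx": 13.7,"ty": 34.7,"tz": -8,"turn": 0},
  ],
)

```text
time_s: 9.2
position: [0.6229, 0.1345, 0.3183]
orientation: [[0.056, 0.998, 0.0], [0.998, -0.056, 0.001], [0.001, 0.0, -1.0]]
ft_force: [-0.6, -1.0, -0.7]
gripper_width: 0.0854
finger_force: 0.0
```

>>> play_rows(
  series=[
    {"tx": 0,"ty": 0,"tz": 0,"turn": 0},
    {"tx": 0,"ty": 0,"tz": 0,"turn": 0},
  ],
)

```text
time_s: 9.45
position: [0.6234, 0.1303, 0.3212]
orientation: [[0.06, 0.998, 0.001], [0.998, -0.06, 0.0], [0.0, 0.001, -1.0]]
ft_force: [-0.2, -0.8, 1.1]
gripper_width: 0.0851
finger_force: 0.0
```

>>> play_rows(
  series=[
    {"tx": 0,"ty": 0.05,"tz": -5,"turn": 0},
    {"tx": 0,"ty": 0.05,"tz": -8,"turn": 0},
    {"tx": 0,"ty": 0.05,"tz": -9.6,"turn": 0},
    {"tx": 0,"ty": 0.05,"tz": -9.6,"turn": 0},
    {"tx": 0,"ty": 0.05,"tz": -9.6,"turn": 0},
  ],
)

```text
time_s: 10.07
position: [0.6242, 0.1305, 0.2255]
orientation: [[0.061, 0.998, 0.003], [0.998, -0.061, 0.0], [0.0, 0.003, -1.0]]
ft_force: [0.3, 0.3, 0.3]
gripper_width: 0.0854
finger_force: 0.0
```

>>> play_rows(
  series=[
    {"tx": 0,"ty": 0,"tz": 0,"turn": 0},
    {"tx": 0,"ty": 0,"tz": 0,"turn": 0},
    {"tx": 0,"ty": 0,"tz": 0,"turn": 0},
    {"tx": 0,"ty": 0,"tz": 0,"turn": 0},
    {"tx": 0,"ty": 0,"tz": 0,"turn": 0},
  ],
  claw=1,
  squeeze=20,
)

```text
time_s: 10.7
position: [0.6237, 0.1306, 0.2243]
orientation: [[0.061, 0.998, 0.001], [0.998, -0.061, 0.0], [0.0, 0.001, -1.0]]
ft_force: [0.7, 0.7, 5.7]
gripper_width: 0.0396
finger_force: 22.8
```

>>> play_rows(
  series=[
    {"tx": 0,"ty": 0,"tz": 0,"turn": 0},
    {"tx": 0,"ty": 0,"tz": 0,"turn": 0},
    {"tx": 0,"ty": 0,"tz": 0,"turn": 0},
    {"tx": 0,"ty": 0,"tz": 0,"turn": 0},
    {"tx": 0,"ty": 0,"tz": 4,"turn": 0},
    {"tx": 0,"ty": 0,"tz": 9,"turn": 0},
    {"tx": 0,"ty": 0,"tz": 14,"turn": 0},
    {"tx": -3,"ty": -5,"tz": 16,"turn": 0},
  ],
  claw=-1,
)

```text
time_s: 11.7
position: [0.5949, 0.0819, 0.3867]
orientation: [[0.057, 0.998, 0.006], [0.998, -0.057, 0.001], [0.001, 0.006, -1.0]]
ft_force: [1.4, -2.0, -0.8]
gripper_width: 0.0859
finger_force: 0.0
```

>>> play_rows(
  series=[
    {"tx": -3,"ty": -5,"tz": 1,"turn": 0.15},
    {"tx": -6,"ty": -10,"tz": 1,"turn": 0.3},
    {"tx": -8,"ty": -15,"tz": 1,"turn": 0.5},
    {"tx": -8,"ty": -20,"tz": 1,"turn": 0.7},
    {"tx": -8,"ty": -25,"tz": 1,"turn": 0.9},
    {"tx": -8,"ty": -30,"tz": 1,"turn": 1.1},
    {"tx": -8,"ty": -32,"tz": 1,"turn": 1.3},
    {"tx": -8,"ty": -32,"tz": 1,"turn": 1.5},
  ],
  claw=-0.2,
)

```text
time_s: 12.7
position: [0.5131, -0.2412, 0.3934]
orientation: [[-0.976, 0.219, -0.0], [0.219, 0.976, -0.0], [0.0, -0.0, -1.0]]
ft_force: [0.6, 0.5, 1.4]
gripper_width: 0.0515
finger_force: 0.0
```

>>> play_rows(
  series=[
    {"tx": 0,"ty": 0,"tz": 0,"turn": 0.15},
    {"tx": 0,"ty": 0,"tz": 0,"turn": 0.28},
    {"tx": 0,"ty": 0,"tz": 0,"turn": 0.28},
  ],
)

```text
time_s: 13.08
position: [0.5133, -0.2394, 0.3936]
orientation: [[-0.999, -0.055, -0.0], [-0.055, 0.999, 0.0], [0.0, 0.0, -1.0]]
ft_force: [0.0, 0.0, 0.5]
gripper_width: 0.0515
finger_force: 0.0
```

```bash
python3 - <<'E'
from h import *
o=r.observe();print(o['position'],o['orientation'][:2,1],o['q'],o['gripper_width'])
f=grab('top');P=cloud(f);p=P.reshape(-1,3)
for c in((.6271,.1788),(.6243,.1294),(.6214,.08)):
    m=(np.abs(p[:,0]-c[0])<.027)&(np.abs(p[:,1]-c[1])<.0245)&(p[:,2]>.07)&(p[:,2]<.11)
    q=cv2.minAreaRect((p[m][:,:2]*1000).astype(np.float32)); print(m.sum(),np.round(q[0],1),np.round(q[1],1),round(q[2],1))
g=grab('scene');P=cloud(g)
C=g['color'].astype(int); red=(C[...,0]>120)&(C[...,1]<70)&np.isfinite(P[...,2]); yel=(C[...,0]>130)&(C[...,2]<100)&(C[...,1]>100)&np.isfinite(P[...,2])
for nm,k in(('red',red&(P[...,1]>-.31)),('red2',red&(P[...,1]<-.31)),('yel',yel)):
    q=P[k&(P[...,2]>.02)&(P[...,2]<.2)&(P[...,1]<-.1)]; print(nm,len(q),np.percentile(q,[3,97],axis=0).round(3).tolist())
E
```

```text
[ 0.51329857 -0.23943136  0.3936134 ] [-0.05461987  0.99850722] [-5.65515590e-01  3.75601216e-01 -6.03265586e-02  1.13493860e+00
 -2.13518979e-05 -6.20162650e-01] 0.05149039746084099
270 [627.4 179.1] [40.1 41.4] 84.3
274 [624.4 130. ] [40.6 41. ] 86.6
271 [620.6  80. ] [40.  41.9] 89.0
red 57 [[0.493, -0.214, 0.121], [0.512, -0.192, 0.129]]
red2 79 [[0.525, -0.409, 0.118], [0.544, -0.389, 0.13]]
yel 289 [[0.46, -0.408, 0.03], [0.482, -0.387, 0.128]]
```

>>> play_rows(
  series=[
    {"tx": 0.4,"ty": -4,"tz": 0,"turn": 0.1},
    {"tx": 0.4,"ty": -7.2,"tz": 0,"turn": 0.1},
    {"tx": 0.4,"ty": -7.2,"tz": -5,"turn": 0.1},
    {"tx": 0.4,"ty": -7.2,"tz": -9,"turn": 0.1},
    {"tx": 0.4,"ty": -7.2,"tz": -12,"turn": 0.1},
    {"tx": 0.4,"ty": -7.2,"tz": -13.4,"turn": 0.1},
    {"tx": 0.4,"ty": -7.2,"tz": -13.4,"turn": 0.1},
    {"tx": 0.4,"ty": -7.2,"tz": -13.4,"turn": 0.1},
  ],
)

```text
time_s: 14.18
position: [0.5179, -0.3118, 0.261]
orientation: [[-0.988, -0.155, 0.002], [-0.155, 0.988, -0.001], [-0.001, -0.001, -1.0]]
ft_force: [-0.8, 0.7, 0.9]
gripper_width: 0.0511
finger_force: 0.0
```

>>> play_rows(
  series=[
    {"tx": 0,"ty": 0,"tz": 0,"turn": 0},
    {"tx": 0,"ty": 0,"tz": 0,"turn": 0},
    {"tx": 0,"ty": 0,"tz": 0,"turn": 0},
    {"tx": 0,"ty": 0,"tz": 0,"turn": 0},
    {"tx": 0,"ty": 0,"tz": 0,"turn": 0},
  ],
  claw=1,
  squeeze=20,
)

```text
time_s: 14.8
position: [0.5177, -0.3117, 0.2605]
orientation: [[-0.988, -0.155, 0.001], [-0.155, 0.988, -0.001], [-0.001, -0.001, -1.0]]
ft_force: [0.5, -0.2, 6.0]
gripper_width: 0.0216
finger_force: 25.6
```

>>> play_rows(
  series=[
    {"tx": 0,"ty": 0,"tz": 2,"turn": 0},
    {"tx": 0,"ty": 0,"tz": 4.5,"turn": 0},
    {"tx": 0,"ty": 0,"tz": 6.5,"turn": 0},
    {"tx": 2.5,"ty": 0.38,"tz": 6.5,"turn": 0},
    {"tx": 4.94,"ty": 0.76,"tz": 6.5,"turn": 0},
    {"tx": 4.94,"ty": 0.76,"tz": 4,"turn": 0},
    {"tx": 4.94,"ty": 0.76,"tz": 1.5,"turn": 0},
    {"tx": 4.94,"ty": 0.76,"tz": 1.5,"turn": 0},
  ],
)

```text
time_s: 15.8
position: [0.5659, -0.3032, 0.2726]
orientation: [[-0.988, -0.155, -0.004], [-0.155, 0.988, 0.003], [0.003, 0.003, -1.0]]
ft_force: [-0.1, 0.5, -1.3]
gripper_width: 0.0216
finger_force: 24.5
```

>>> play_rows(
  series=[
    {"tx": -0.6,"ty": -0.09,"tz": 0,"turn": 0},
    {"tx": -1.0,"ty": -0.15,"tz": 0,"turn": 0},
    {"tx": -1.5,"ty": -0.23,"tz": 0,"turn": 0},
    {"tx": -1.5,"ty": -0.23,"tz": 0,"turn": 0},
  ],
)

```text
time_s: 16.3
position: [0.5519, -0.3065, 0.2757]
orientation: [[-0.988, -0.155, 0.002], [-0.155, 0.988, -0.001], [-0.002, -0.001, -1.0]]
ft_force: [3.2, -0.4, 1.8]
gripper_width: 0.0215
finger_force: 24.9
```

```bash
cat > tilt.py <<'E'
from h import *
def tilt():
    o=r.observe(); T=o['position']; R=o['orientation']; G=T+R[:,2]*.155
    print('tcp',T.round(4),'ft',o['ft_force'].round(1),'ff',round(o['finger_force'],1))
    for n in('scene','top'):
        f=grab(n);P=cloud(f);C=f['color'].astype(int)
        p=P.reshape(-1,3); l=(p-G)@R   # tool frame at grasp; z down along the fingers
        m=(np.abs(l[:,1])<.0135)&(l[:,2]>.022)&(l[:,2]<.12)&(np.abs(l[:,0])<.07)&(p[:,2]>.06)
        if m.sum()<15: print(n,'few',m.sum()); continue
        q=l[m]
        out=[]
        for lo in np.arange(.022,.12,.008):
            k=(q[:,2]>=lo)&(q[:,2]<lo+.008)
            if k.sum(): out.append((round((lo+.004)*1e3),k.sum(),*np.percentile(q[k,0]*1e3,[10,50,90]).round(1),*np.percentile(q[k,1]*1e3,[5,95]).round(1)))
        print(n,*out,sep='\n ')
if __name__=='__main__':
    tilt(); g=grab('scene'); u,v=proj(g,r.observe()['position']-[0,0,.2]).astype(int); print(u,v)
    import sys; save(sys.argv[1],g,(u-50,v-50,u+50,v+40),6)
E
python3 tilt.py t1.png
```

```text
tcp [ 0.5519 -0.3065  0.2757] ft [ 3.2 -0.4  1.8] ff 24.9
scene
 (26, np.int64(20), np.float64(-13.5), np.float64(-12.3), np.float64(-11.0), np.float64(-5.6), np.float64(11.5))
 (34, np.int64(18), np.float64(-14.1), np.float64(-12.8), np.float64(-11.5), np.float64(-7.0), np.float64(13.0))
 (42, np.int64(22), np.float64(-14.8), np.float64(-13.1), np.float64(-12.2), np.float64(-6.1), np.float64(12.4))
 (50, np.int64(9), np.float64(-13.8), np.float64(-13.0), np.float64(6.2), np.float64(-4.1), np.float64(13.4))
 (58, np.int64(6), np.float64(-10.8), np.float64(-9.9), np.float64(-8.6), np.float64(-0.4), np.float64(6.2))
top few 0
185 213
```

View pics/t1.png

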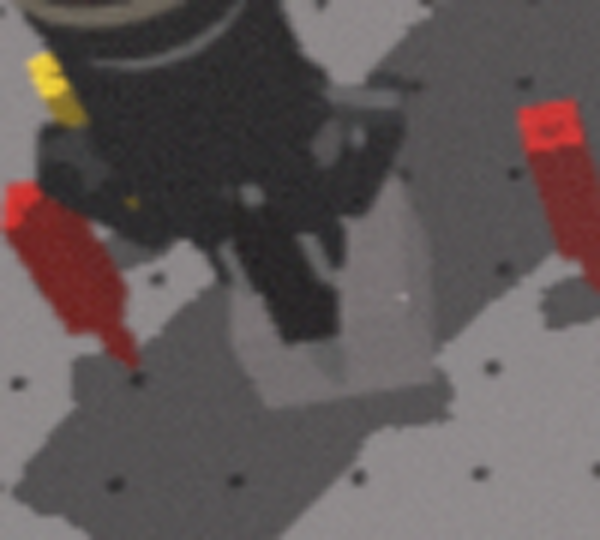

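The picture shows the probe's handle at (310,300) in the fingers with its nose leaning on the holder's far edge, starting to pivot. I'll carry on to about 25°.

>>> play_rows(
  series=[
    {"tx": -0.6,"ty": -0.09,"tz": 0,"turn": 0},
    {"tx": -1.2,"ty": -0.19,"tz": 0,"turn": 0},
    {"tx": -1.8,"ty": -0.28,"tz": 0,"turn": 0},
    {"tx": -2.4,"ty": -0.38,"tz": 0,"turn": 0},
    {"tx": -2.4,"ty": -0.38,"tz": 0,"turn": 0},
    {"tx": -2.4,"ty": -0.38,"tz": 0,"turn": 0},
  ],
)

```text
time_s: 17.2
position: [0.5273, -0.3099, 0.2745]
orientation: [[-0.988, -0.155, -0.001], [-0.155, 0.988, 0.0], [0.001, 0.0, -1.0]]
ft_force: [0.7, 0.2, 0.3]
gripper_width: 0.0219
finger_force: 24.4
```

>>> play_rows(
  series=[
    {"tx": 1.5,"ty": 0.23,"tz": 0,"turn": 0},
    {"tx": 1.5,"ty": 0.23,"tz": 4,"turn": 0},
    {"tx": 1.5,"ty": 0.23,"tz": 8,"turn": 0},
    {"tx": 1.5,"ty": 0.23,"tz": 10,"turn": 0},
    {"tx": 1.5,"ty": 0.23,"tz": 10,"turn": 0},
    {"tx": 1.5,"ty": 0.23,"tz": 10,"turn": 0},
  ],
)

```text
time_s: 17.95
position: [0.5429, -0.3073, 0.3733]
orientation: [[-0.988, -0.155, -0.002], [-0.155, 0.988, 0.001], [0.001, 0.001, -1.0]]
ft_force: [-0.6, -0.2, -0.2]
gripper_width: 0.0216
finger_force: 24.4
```

```bash
python3 tilt.py t2.png
```

```text
tcp [ 0.5429 -0.3073  0.3733] ft [-0.6 -0.2 -0.2] ff 24.4
scene
 (26, np.int64(38), np.float64(-27.4), np.float64(-25.6), np.float64(-22.8), np.float64(-6.5), np.float64(12.3))
 (34, np.int64(42), np.float64(-31.3), np.float64(-28.5), np.float64(-25.0), np.float64(-6.6), np.float64(13.2))
 (42, np.int64(21), np.float64(-33.0), np.float64(-31.7), np.float64(-28.6), np.float64(-6.3), np.float64(13.4))
 (50, np.int64(13), np.float64(-31.2), np.float64(-29.0), np.float64(-26.3), np.float64(0.2), np.float64(9.7))
 (58, np.int64(22), np.float64(-36.1), np.float64(-32.9), np.float64(-29.4), np.float64(-1.7), np.float64(8.5))
 (66, np.int64(16), np.float64(-38.6), np.float64(-36.1), np.float64(-32.0), np.float64(-2.0), np.float64(8.9))
 (74, np.int64(14), np.float64(-39.5), np.float64(-37.8), np.float64(-34.0), np.float64(-2.0), np.float64(7.4))
 (82, np.int64(7), np.float64(-41.4), np.float64(-40.6), np.float64(-38.1), np.float64(1.7), np.float64(5.2))
top few 12
173 186
```

View pics/t2.png

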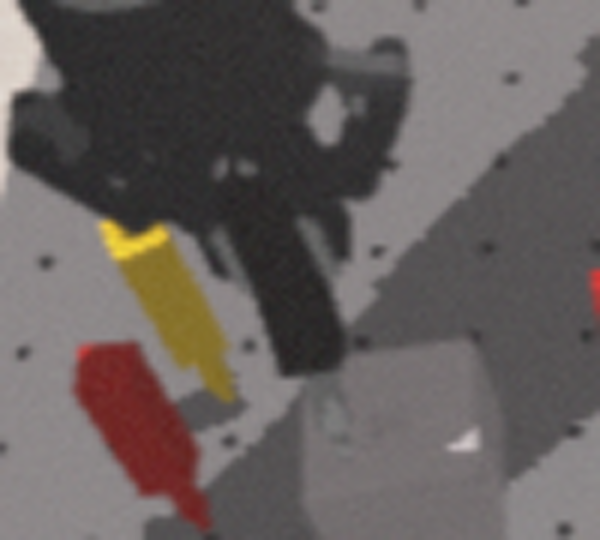

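The probe is now tilted in the grip, handle at (300,300) and nose at (330,400), clear of the holder. Next is an exact fit of the tilt.

```bash
cat > fit.py <<'E'
from h import *
from scipy.optimize import least_squares
def fit(nf=4,zmin=.0):
    o=r.observe();T=o['position'];R=o['orientation'];G=T+R[:,2]*.155;Q=[]
    for _ in range(nf):
        p=cloud(grab('scene')).reshape(-1,3);l=(p-G)@R
        m=(np.abs(l[:,1]-.003)<.0095)&(l[:,2]>.024)&(l[:,2]<.088)&(l[:,0]<.01)&(l[:,0]>-.07)&(p[:,2]>zmin);Q.append(l[m]*1e3)
    q=np.vstack(Q)
    def parts(v):
        th,a,y0,zs=v; s,c=np.sin(th),np.cos(th)
        h=-(q[:,0]-a)*c-q[:,2]*s; ax=-(q[:,0]-a)*s+q[:,2]*c
        return h,ax,np.hypot(h,q[:,1]-y0)
    def res(v):
        h,ax,rad=parts(v)
        return np.where(ax<50.5-3,h-11,np.where((ax>50.5+3)&(ax<79)&(np.abs(q[:,1]-v[2])<5.5),rad-6,0))
    b=None
    for t0 in(.2,.35,.5):
        s=least_squares(lambda v:res([v[0],v[1],v[2],0]),[t0,0,3],loss='soft_l1',f_scale=1.)
        if b is None or s.cost<b.cost:b=s
    th,a,y0=b.x
    print('tilt',np.degrees(th).round(2),'a',a.round(2),'y0',y0.round(2),'cost',round(b.cost),'n',len(q))
    h,ax,_=parts([*b.x,0]); k=ax<47; 
    A=np.c_[q[k,2],np.ones(k.sum())]; 
    v=np.linalg.svd((q[k]-np.median(q[k],0))[np.abs(h[k]-11)<3],full_matrices=False)[2][2]; print('handle plane tilt',np.degrees(np.arctan(v[2]/v[0])).round(2))
    kk=np.abs(h-11)<3; print('shoulder ax (98pct of face pts)',np.percentile(ax[kk],[95,98,99.5]).round(1))
    # nose only tilt
    k=(ax>54)&(ax<79)&(np.abs(h-3)<5); print('nose line tilt',np.degrees(np.arctan(-np.polyfit(q[k,2],q[k,0],1)[0])).round(2),k.sum())
    print('tcp',T.round(4),'yhead',np.degrees(np.arctan2(R[1,1],R[0,1])).round(2))
if __name__=='__main__': fit()
E
python3 fit.py
```

```text
tilt 23.75 a -2.23 y0 2.59 cost 245 n 568
handle plane tilt 23.96
shoulder ax (98pct of face pts) [50.3 58.2 71.4]
nose line tilt 19.1 203
tcp [ 0.5426 -0.3074  0.3733] yhead 98.92
```

Tilt is 24–26° (camera fit and pivot geometry agree). Carrying it to a point off the spot, with a firmer grip.

>>> play_rows(
  series=[
    {"tx": 0,"ty": 0,"tz": 0,"turn": 0},
    {"tx": 0,"ty": 5,"tz": 1,"turn": -0.05},
    {"tx": 0,"ty": 10,"tz": 1,"turn": -0.1},
    {"tx": 0,"ty": 15,"tz": 1,"turn": -0.15},
    {"tx": 0,"ty": 20,"tz": 1,"turn": -0.217},
    {"tx": 1,"ty": 25,"tz": 1,"turn": -0.217},
    {"tx": 2,"ty": 30,"tz": 1,"turn": -0.217},
    {"tx": 3.3,"ty": 35,"tz": 1,"turn": -0.217},
  ],
  squeeze=60,
)

```text
time_s: 19.3
position: [0.5758, 0.044, 0.3849]
orientation: [[-0.998, 0.062, 0.001], [0.062, 0.998, -0.0], [-0.001, -0.0, -1.0]]
ft_force: [1.1, -0.4, -0.4]
gripper_width: 0.0211
finger_force: 62.4
```

>>> play_rows(
  series=[
    {"tx": 0,"ty": 4.5,"tz": 0,"turn": 0},
    {"tx": 0,"ty": 9,"tz": 0,"turn": 0},
    {"tx": 0,"ty": 9,"tz": -2,"turn": 0},
    {"tx": 0,"ty": 9,"tz": -3.7,"turn": 0},
    {"tx": 0,"ty": 9,"tz": -3.7,"turn": 0},
    {"tx": 0,"ty": 9,"tz": -3.7,"turn": 0},
    {"tx": 0,"ty": 9,"tz": -3.7,"turn": 0},
  ],
)

```text
time_s: 20.18
position: [0.5761, 0.1322, 0.3485]
orientation: [[-0.998, 0.062, 0.001], [0.062, 0.998, 0.0], [-0.001, 0.0, -1.0]]
ft_force: [0.2, 0.6, -1.2]
gripper_width: 0.0209
finger_force: 62.5
```

```bash
python3 - <<'E'
from h import *
from fit import fit
fit(5,.105)
o=r.observe();print(o['position'],o['ft_force'])
g=grab('scene'); a=g['color'][170:270,310:430]
save('press1.png',g,(320,175,420,250),8)
f=grab('top');P=cloud(f);p=P.reshape(-1,3)
for c in((.6271,.1788),(.6243,.1294),(.6214,.08)):
    m=(np.abs(p[:,0]-c[0])<.027)&(np.abs(p[:,1]-c[1])<.0245)&(p[:,2]>.07)&(p[:,2]<.108)
    if m.sum()>9: q=cv2.minAreaRect((p[m][:,:2]*1000).astype(np.float32)); print(m.sum(),np.round(q[0],1),np.round(q[1],1),round(q[2],1))
E
```

```text
tilt 23.89 a -1.19 y0 2.89 cost 246 n 663
handle plane tilt 25.0
shoulder ax (98pct of face pts) [51.1 51.8 52.3]
nose line tilt 19.13 232
tcp [0.5761 0.1322 0.3485] yhead 86.46
[0.57581152 0.13231983 0.34787803] [-0.89419371  0.0675591  -0.71614083]
157 [621.1  80. ] [40.  41.3] 88.3
```

View pics/press1.png

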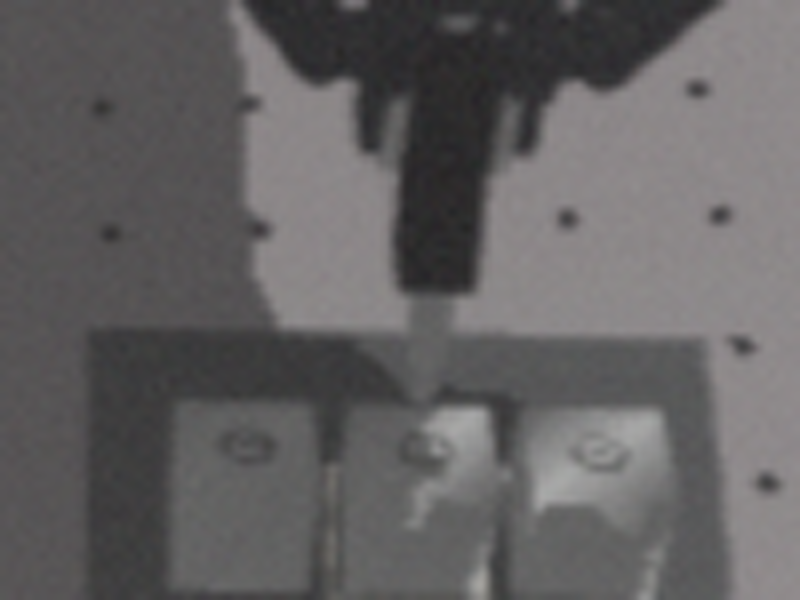

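```bash
python3 - <<'E'
from h import *
o=r.observe();T=o['position'];R=o['orientation'];G=T+R[:,2]*.155
g=grab('scene')
C=-g['R'].T@g['t']
px=np.array([373.1,230.9]); d=g['R'].T@np.array([(px[0]-g['cx'])/g['f'],(px[1]-g['cy'])/g['f'],1]); S=C+d*((.0915-C[2])/d[2]); print('spot cam',S.round(4))
yaw=np.radians(-3.5);X=np.array([np.cos(yaw),np.sin(yaw),0]);n=-np.sin(np.radians(25))*X+[0,0,np.cos(np.radians(25))]
for th in(24,25,26):
  t=np.radians(th)
  for a,y0 in((-1.2,2.9),):
    D=R@np.array([-np.sin(t),0,np.cos(t)]); O=G+R@np.array([a,y0,0])/1e3
    s=(S-O)@n/(D@n); H=O+D*s; e=H-S
    print(th,'axis dist to plane',round(s*1e3,1),'gap',round(s*1e3-95.5,1),'miss x,y mm',(e@X*1e3).round(1),(e@np.array([-X[1],X[0],0])*1e3).round(1),'tip px crop',((proj(g,O+D*.0955)-[320,175])*8).round(0))
E
```

```text
spot cam [0.6243 0.1342 0.0915]
24 axis dist to plane 111.7 gap 16.2 miss x,y mm -1.7 -1.9 tip px crop [422. 397.]
25 axis dist to plane 111.7 gap 16.2 miss x,y mm 0.1 -1.9 tip px crop [422. 401.]
26 axis dist to plane 111.7 gap 16.2 miss x,y mm 1.9 -1.9 tip px crop [423. 404.]
```

>>> play_rows(
  series=[
    {"tx": 0.05,"ty": 0.12,"tz": 0,"turn": 0},
    {"tx": 0.3,"ty": 0.1,"tz": -0.55,"turn": 0},
    {"tx": 0.55,"ty": 0.09,"tz": -1.1,"turn": 0},
    {"tx": 0.55,"ty": 0.09,"tz": -1.1,"turn": 0},
    {"tx": 0.55,"ty": 0.09,"tz": -1.1,"turn": 0},
  ],
)

```text
time_s: 21.2
position: [0.5812, 0.1333, 0.3365]
orientation: [[-0.998, 0.061, -0.0], [0.061, 0.998, -0.0], [0.0, -0.0, -1.0]]
ft_force: [0.7, 0.3, 0.1]
gripper_width: 0.0211
finger_force: 62.5
```

```bash
cat > ft.py <<'E'
from h import *
F=[];T=[]
for _ in range(24):
    g=imaging.grab_frame('scene');o=r.observe();F.append(o['ft_force']);T.append(o['position'])
F=np.array(F);n=np.array([-.4218,.0258,.906])
print('t',o['time_s'],'F',F.mean(0).round(2),'sd',F.std(0).round(2),'Fn',(F@n).mean().round(2),'sem',((F@n).std()/24**.5).round(2),'tcp',np.mean(T,0).round(5),'ff',o['finger_force'])
E
python3 ft.py
```

```text
t 22.4 F [ 0.04  0.01 -0.94] sd [0.57 0.37 0.5 ] Fn -0.87 sem 0.11 tcp [0.58126 0.13327 0.33668] ff 62.50370264053345
```

>>> play_rows(
  series=[
    {"tx": 0.1,"ty": 0,"tz": -0.21,"turn": 0},
    {"tx": 0.2,"ty": -0.01,"tz": -0.43,"turn": 0},
    {"tx": 0.3,"ty": -0.02,"tz": -0.63,"turn": 0},
    {"tx": 0.3,"ty": -0.02,"tz": -0.63,"turn": 0},
    {"tx": 0.3,"ty": -0.02,"tz": -0.63,"turn": 0},
  ],
)

```text
time_s: 23.02
position: [0.5842, 0.1331, 0.3304]
orientation: [[-0.998, 0.061, -0.0], [0.061, 0.998, 0.0], [0.0, 0.0, -1.0]]
ft_force: [0.7, 1.0, 1.0]
gripper_width: 0.0215
finger_force: 62.5
```

```bash
python3 ft.py; python3 - <<'E'
from h import *
g=grab('scene'); save('press2.png',g,(335,195,410,250),10)
E
```

```text
t 24.225 F [-0.84  0.39  0.56] sd [0.39 0.57 0.36] Fn 0.87 sem 0.07 tcp [0.58424 0.13308 0.33034] ff 62.52661943435669
```

View pics/press2.png

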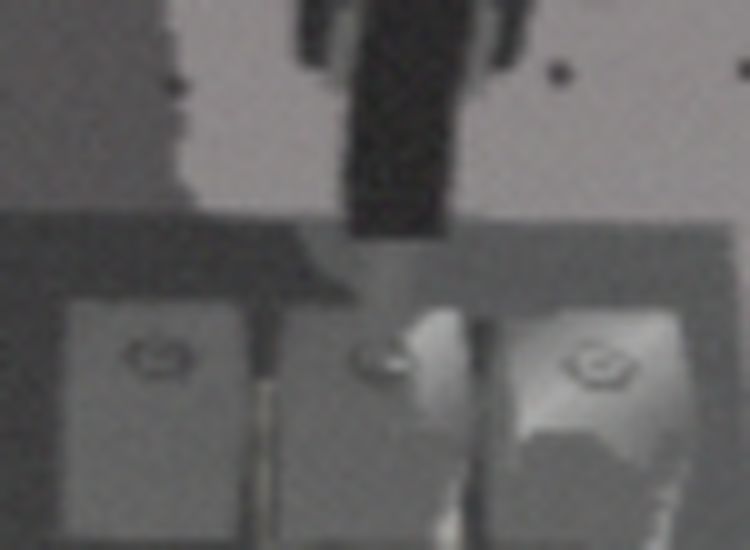

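Contact: about 1.75 N, or 3.5 mm of plunger travel, with the nose aimed at the ring (381,361) and the block still in line. Another 1.4 mm along the normal.

>>> play_rows(
  series=[
    {"tx": 0.03,"ty": 0,"tz": -0.07,"turn": 0},
    {"tx": 0.06,"ty": 0,"tz": -0.13,"turn": 0},
    {"tx": 0.06,"ty": 0,"tz": -0.13,"turn": 0},
    {"tx": 0.06,"ty": 0,"tz": -0.13,"turn": 0},
  ],
)

```text
time_s: 24.78
position: [0.5849, 0.1331, 0.3291]
orientation: [[-0.998, 0.061, 0.0], [0.061, 0.998, -0.0], [-0.0, -0.0, -1.0]]
ft_force: [-0.3, 0.0, 1.4]
gripper_width: 0.0213
finger_force: 62.5
```

```bash
python3 ft.py; python3 - <<'E'
from h import *
from fit import fit
fit(5,.105)
g=grab('scene'); P=cloud(g);p=P.reshape(-1,3)
# rear faces of the blocks in row frame (scene camera)
yaw=np.radians(-3.5);R=np.array([[np.cos(yaw),-np.sin(yaw)],[np.sin(yaw),np.cos(yaw)]]);l=(p[:,:2]-[.6243,.1329])@R
for c in(-.05,0,.05):
    m=(np.abs(l[:,1]-c)<.016)&(np.abs(l[:,0]-.02)<.006)&(p[:,2]>.05)&(p[:,2]<.094); print(c,m.sum(),'rear x',(np.median(l[m,0])*1e3).round(2))
E
```

```text
t 25.975 F [-1.13  0.34  1.2 ] sd [0.48 0.5  0.57] Fn 1.57 sem 0.12 tcp [0.58485 0.13307 0.32903] ff 62.54217982292175
tilt 23.76 a -1.71 y0 2.73 cost 231 n 531
handle plane tilt 23.17
shoulder ax (98pct of face pts) [50.3 51.3 61.8]
nose line tilt 22.3 214
tcp [0.5848 0.1331 0.329 ] yhead 86.48
-0.05 127 rear x 19.46
0 125 rear x 19.6
0.05 123 rear x 19.51
```

```bash
python3 -c "
from rig import r
print(r.job_done())"
```

```text
the job is handed in; nothing more can be done
None
```

The block stands in the middle place, lined up with its neighbours to within the measurement, sloping face the same way, and released. I handed the job in with the probe held on its ringed spot at about 2.4 N (plunger about 4.9 mm in), its axis measured within about 2° of square to the face. The hand-in returned no verdict.

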